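Hook the hot kettle over the shelf rail with the grill lifter

ROBOT

A 6-joint arm with a two-finger parallel gripper is mounted at the origin on the work surface. World frame = base frame: x ahead of the robot, y to its left, z up, the work surface at z = 0. Lengths are in m, angles in rad, forces in N, time in s.
With the tool pointing down it reaches from about 0.3 to 0.75 m from the base axis. Payload 8.5 kg.
Tool frame: the origin (TCP) lies at the very end of the fingers, on their centre line; the grasp point (between the pads) lies 19 mm behind it; z points along the fingers, y is the line along which they close (so a half turn about z gives the same grasp; the last joint's range is limited). The gripper opens to 85 mm and grips with 20 to 120 N. Pads are 22 mm wide; open, the fingers measure 114 mm over their backs; the gripper's body (76 mm by 85 mm) begins 54 mm behind the grasp point. The pads swing forward as they close: fully open they stand 13 mm farther back than shut.
Start: joints at [0.915, 0.381, 1.297, -0, 1.464, -0.215], TCP at [0.235, 0.497, 0.196] pointing down, gripper open.
Joint ranges: [-3.11, 3.11], [-0.89, 2.33], [0.22, 2.48], [-1.42, 4.56], [0.17, 2.85], [-2.88, 2.88]. Speed limits (rad/s): [2.39, 2.39, 3.14, 3.14, 3.14, 3.14].

INTERFACE

Orientations are given as [roll, pitch, yaw] about the fixed x, y, z axes, in that order (R = Rz(yaw) Ry(pitch) Rx(roll)).
In Python, from cell import manip gives the robot as it stands.
- The arm moves only by the shell command python3 -m handwheel 'ROWS'. ROWS is JSON, a list of rows, each a list of 7 numbers: the finger opening in m, from 0 to 0.0854, then the shift along the tool's x, y, z in m, then the turn, a rotation vector about the tool's x, y, z in degrees. A call has 1 to 10 rows; each row is the pose to reach, as a shift and turn from the pose commanded when the call began, along the tool's axes at that moment; what a row does not reach only later rows make up. A row lasts 1/8 s, in which the tool goes at most 62.5 mm and 10.7 degrees, less where a joint would pass 70% of its speed; a pose out of reach is approached as far as the arm can. A call with a gripper value outside its range is refused whole. The fingers move at their own pace and stop on an object; the grip force is fixed at half the most. Time passes only in rows, so rows that repeat a pose let the fingers close. It gives the time, the measured TCP pose, the force, the opening and the grip force at its end, in the units of the state.
- manip.state(): the state, without advancing time (a new reading comes with each control period).
- manip.camera(name): name is "scene" or "top"; returns a dict with "color" (420x560x3 uint8, blue, green, red), "z_map" (420x560 float32, m along the optical axis (not along the pixel's ray), 0 where there is no reading), "vertical_fov" (degrees; the focal length in pixels is half the picture's height over the tangent of half this angle, whatever the lens; pixels are square), "cx", "cy" (the principal point, pixels), "k1" (the pictures are not rectified: a ray, as slopes to the right and down, at radius r is drawn at 1 + k1 r^2 times it, then the intrinsics apply), "rvec" (rotation vector, rad) and "tvec" (3), from world to camera coordinates, as OpenCV has them. Camera axes: x right, y down, z forward; pixel columns grow to the right and rows downward; lengths in m; the calibration is good to about 2 mm. A picture is of the moment at which its call begins.
- manip.sign_off(): hands the job in; it is judged then, once.
The state is a dict: "t": time; "qpos": joint angles; "joint_vel": joint speeds; "tau": joint torques, N m; "tcp_pos": TCP position; "ee_rot": TCP orientation; "wrist_force": force on the tool from outside, world axes, zero at the start; "moment": the same for the moment, N m; "opening": opening from 0.0 (shut) to 1.0 (fully open); "gripper_force": force on a finger pad.
Only numpy, scipy, OpenCV 4.12 (cv2) and the standard library are available. Lean on these libraries where they do the work, as an engineer would, in place of code of your own. Each camera call takes 0.05 s, during which the arm holds its last target. There are 200 camera calls.

TASK

The enamel kettle under the upper tier of the grill's warming shelf is hot, so only the grill lifter may touch it: take the lifter from its stand, catch the kettle's wire bail on the hook, lift the kettle straight up clear of the shelf's front rail without dragging or tipping it, draw it forward over the rail and set it down gently, standing wholly on the round wooden trivet. Then hang the lifter back in the fork of its stand, and leave everything else where it is.

Things in the scene. Friction and masses are not known exactly. Their poses are not given: they have to be found in the camera images.
- grill: fixed steel grill whose side warming shelf stands on the counter. Origin: on the counter under the shelf's middle; x from the shelf's front (the robot's side) to its back, y to the robot's left, z up. Shelf plate 170 mm deep (x -85 to 85), 450 mm wide (y -225 to 225), its top at z = 35 mm; low back upstand to z = 53 mm at x = 83 mm
- rail_mid (a point): top of the middle of the shelf's front retaining rail, an 8 mm round bar along the whole front: grill frame (-81, 0, 65) mm, so 30 mm above the shelf plate; thin posts below it
- tier_edge (a point): middle of the lower front edge of the shelf's upper tier, a level open wire rack roofing the shelf: grill frame (-30, 0, 265) mm. It reaches from there to the back (x = 81 mm) over the whole width (y -219 to 219), 8 mm thick, on posts at the two back corners. It bars a tool held upright over the kettle: reach in under it with the tool leaning back
- firebox (a point): centre of the top of the firebox, which stands at the shelf's left end: grill frame (30, 386, 150) mm; 240 mm deep, 300 mm wide; its half-raised hinged grate and its lever arm reach 240 mm above the counter
- kettle: loose white enamel kettle, 0.3 to 0.45 kg, on the shelf in a row with a mug and a tin, in any order. Origin: centre of its underside, z up; the spout points along +x (tip 92 mm out, 64 mm high). Body 108 mm in diameter, foot 90 mm, shoulder 56 mm high, lid knob up to 70 mm. It carries a wire bail, the only handle
- bail_axis (a point): middle of the bail's hinge line, kettle frame (0, 0, 62) mm; ears at y = +-55 mm, the bail turns about the kettle's y. An arch of 6 mm wire, its straight top (y -14 to 14) centred 62 mm from the hinge. Stiff (0.045 N m, about 0.7 N at its top), it stays leaning where left, up to 0.55 rad (top 32 mm off) to +x or -x, stops at 0.6. Its lean is not reported: feel for it or see it
- lifter: loose grill lifter, 0.14 kg, hanging in its stand. Origin: on the shank axis at the underside of the 36 mm guard disc (4 mm thick); z up along the grip; the hook points along +x. Flat wooden grip, 14 mm thick (y), 26 mm wide (x), z 4 to 84 mm: pinch it across y. Round 8 mm shank below the guard down to z = -93 mm, then the hook
- hook (a point): inner corner of the hook, on its upper side: lifter frame (9, 0, -95) mm. Hook of 8 mm bar, underside z = -103, flat from x = 6 to 18, then rising to a short tip centred at x = 27, z = -91 (its top z = -87, its end x = 31) mm. With the grip leaning back from the hook (about 40 degrees) shank and hook make a V that holds a wire well
- stand: fixed steel tool stand. Origin: on the counter under the hang point, z up; its fork opens towards the stand's -x, roughly to the robot. Base 150 x 100 x 8 mm (x -50 to 100), post at x = 85 mm. Two level prongs along x (-24 to 81 mm), upper side at z = 135 mm, 9 mm wide, 18 mm apart: the shank slides in between and the guard disc rests on them
- hang_point (a point): middle of the fork at the prongs' upper side, stand frame (0, 0, 135) mm: the lifter's origin lies here when it hangs, with its hook pointing along the stand's +x at the start
- trivet: fixed round wooden trivet, 140 mm in diameter, 10 mm thick, on the counter in front of the shelf. Origin: centre of its underside
- mug: loose enamel mug, 76 mm in diameter, 78 mm high, on the shelf; leave it. Origin: centre of its underside
- tin: loose lidded tin, 72 mm in diameter, 85 mm high, on the shelf; leave it. Origin: centre of its underside
- bowls: stack of three enamel bowls on the counter, 155 mm in diameter, 82 mm high; leave it. Origin: centre of its underside
- glass_lid: round glass lid lying on the counter, 174 mm in diameter, 46 mm high; leave it. Origin: centre of its underside
- squeeze_bottle: empty standing squeeze bottle, 58 mm in diameter, 185 mm high; leave it. Origin: centre of its underside
- brush: grill brush lying on the counter, 205 mm long along its x, 34 mm wide, 26 mm high; leave it. Origin: under its middle
Mind the look-alikes: they are no part of the job. What is shaped like the kettle but yellow is not meant.

How it is judged:
By the outcome, as a careful person would: the job done as asked, in the order asked, and still so for the second after the job is handed in, with the robot touching nothing.
It also fails if it takes over 72 s, if anything falls off the work surface, if the arm or the gripper's body presses on something with over 40 N, if the wrist force passes 120 N, or if a joint passes its speed limit or range.

## Working session

There is one attempt and no reset: what is moved stays moved. The work goes in short steps, Python scripts to look and compute and a shell command to move; the robot and the scene stay as the last step left them, time stands still between calls to the robot, and variables do not carry over. Pictures are saved under pics/ and viewed, at most 10 in all, crops included, and the job is handed in when it is done.

```bash
ls; mkdir -p pics; cat > h.py <<'E'
import numpy as np, cv2
from cell import manip
from scipy.spatial.transform import Rotation as R
def cam(name):
    c=manip.camera(name); c['R']=cv2.Rodrigues(np.array(c['rvec'],float))[0]; c['t']=np.array(c['tvec'],float).ravel()
    f=210/np.tan(np.radians(c['vertical_fov'])/2); c['K']=np.array([[f,0,c['cx']],[0,f,c['cy']],[0,0,1.]]); c['D']=np.array([c['k1'],0,0,0.]); return c
def slopes(c,uv): return cv2.undistortPoints(np.array(uv,float).reshape(-1,1,2),c['K'],c['D']).reshape(-1,2)
def onplane(c,uv,z):
    s=slopes(c,uv); d=np.c_[s,np.ones(len(s))]@c['R']; o=-c['R'].T@c['t']
    return o+d*((z-o[2])/d[:,2])[:,None]
def pts(c):
    v,u=np.mgrid[0:420,0:560]; s=slopes(c,np.c_[u.ravel(),v.ravel()]); z=c['z_map'].ravel()[:,None]
    P=(np.c_[s,np.ones(len(s))]*z-c['t'])@c['R']; P[z.ravel()==0]=np.nan; return P.reshape(420,560,3)
def proj(c,P): return cv2.projectPoints(np.array(P,float).reshape(-1,1,3),c['R'],c['t'],c['K'],c['D'])[0].reshape(-1,2)
E
python3 - <<'E'
from h import *
for n in('scene','top'):
    c=cam(n); cv2.imwrite(f'pics/{n}0.png',c['color']); print(n,c['vertical_fov'],-c['R'].T@c['t'],c['R'][2]); np.savez(f'{n}0.npz',P=pts(c),I=c['color'])
print(manip.state())
E
```

```text
pics
scene 44.45611008048295 [0.00808546 1.00285411 1.02436517] [ 0.32414127 -0.73857458 -0.59113452]
top 42.000396674320434 [ 0.32349896 -0.04443693  1.9048221 ] [ 0.09218614 -0.00693512 -0.99571764]
{'t': 0.1, 'qpos': array([ 9.14717250e-01,  3.81151237e-01,  1.29813708e+00, -5.04531779e-06,
        1.46359293e+00, -2.15297156e-01]), 'joint_vel': array([-0.00123271, -0.0025995 , -0.00239886, -0.00126935,  0.00127543,
       -0.00134626]), 'tau': array([ 3.24406479e-03, -4.49216437e+01, -2.31655276e+01, -2.52219543e-04,
        3.68780820e-03, -7.05642196e-05]), 'tcp_pos': array([0.2344751 , 0.49719182, 0.19567755]), 'ee_rot': array([-3.14033274e+00, -2.70392666e-04,  2.70081111e+00]), 'wrist_force': array([-0.95251293, -0.44791593, -0.29862264]), 'moment': array([ 0.0062961 , -0.00981321,  0.02868551]), 'gripper_force': 0.0, 'opening': 0.9979578410543298}
```

View pics/scene0.png

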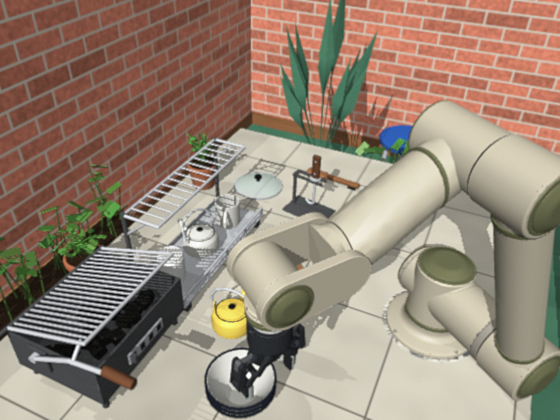

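View pics/top0.png

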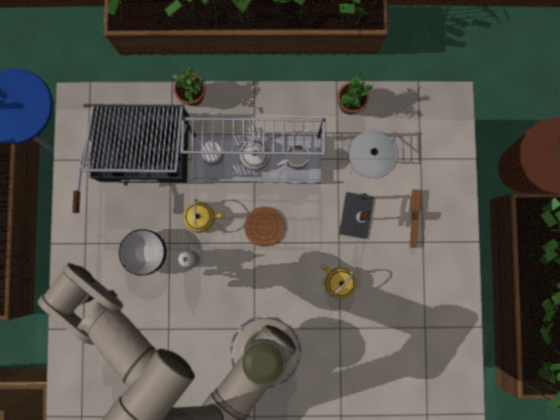

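The scene view shows the white kettle near (200,235) and the stand near (315,190). In the top view the kettle is at (253,155), the trivet at (265,226), the stand at (356,215), and the yellow decoys at (199,216) and (341,282).

```bash
python3 - <<'E'
from h import *
a=np.load('top0.npz')['I'];b=np.load('scene0.npz')['I']
f=lambda I,x,y,w,h,s:cv2.resize(I[y:y+h,x:x+w],None,fx=s,fy=s,interpolation=cv2.INTER_CUBIC)
A=f(a,180,100,160,75,5)
B=np.hstack([f(a,325,175,60,75,4),f(b,165,160,140,75,4)])
o=np.zeros((A.shape[0]+200,800,3),np.uint8);o[:375]=A;o[375:]=cv2.resize(B,(533,200)) .copy() if 0 else np.pad(cv2.resize(B,(800,300))[:200],((0,0),(0,0),(0,0)))
o=np.vstack([A[:, :800],B[:225,:800]]) if B.shape[1]>=800 else o
cv2.imwrite('pics/crop1.png',o[:600]);print(o.shape)
P=np.load('top0.npz')['P']
# trivet centre
hsv=cv2.cvtColor(a,cv2.COLOR_BGR2HSV)
m=cv2.inRange(hsv,(3,80,60),(18,255,255));m[:190]=0;m[260:]=0;m[:,:235]=0;m[:,295:]=0
c=cam('top'); M=cv2.findContours(m,0,2)[0];M=max(M,key=cv2.contourArea);(u,v),r=cv2.minEnclosingCircle(M);print('trivet',u,v,r,onplane(c,[[u,v]],.01))
# heights along rows on shelf
for (u,v) in [(211,152),(253,155),(297,157),(203,123),(305,123),(190,175),(320,175),(357,215),(363,215),(189,108),(325,125)]:print((u,v),P[v,u].round(3))
E
```

```text
(600, 800, 3)
trivet 264.01593017578125 226.2875518798828 20.05739974975586 [[0.42700677 0.00573015 0.01      ]]
(211, 152) [0.636 0.158 0.283]
(253, 155) [0.66  0.04  0.102]
(297, 157) [ 0.665 -0.109  0.039]
(203, 123) [0.729 0.185 0.267]
(305, 123) [ 0.793 -0.14   0.003]
(190, 175) [ 0.61   0.267 -0.008]
(320, 175) [ 0.602 -0.188  0.038]
(357, 215) [ 0.455 -0.299  0.138]
(363, 215) [ 0.449 -0.306  0.217]
(189, 108) [0.849 0.272 0.002]
(325, 125) [ 0.72  -0.187  0.276]
```

View pics/crop1.png

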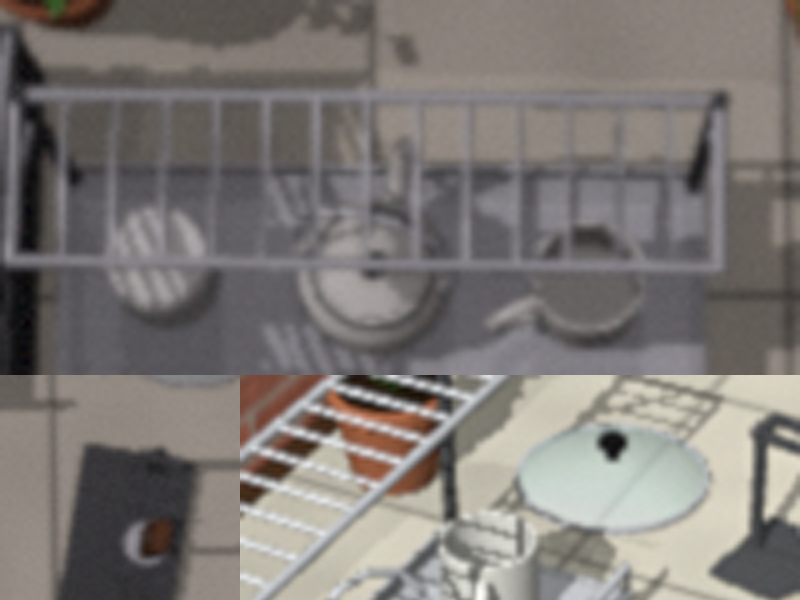

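```bash
python3 - <<'E'
from h import *
a=np.load('top0.npz')['I'];b=np.load('scene0.npz')['I']
f=lambda I,x,y,w,h,s:cv2.resize(I[y:y+h,x:x+w],None,fx=s,fy=s,interpolation=cv2.INTER_CUBIC)
cv2.imwrite('pics/crop2.png',np.hstack([f(b,178,190,80,75,5),f(b,285,145,80,75,5)]))
c=cam('top')
up=lambda x,y:(180+(x-2)/5,100+(y-2)/5)
e=onplane(c,[up(10,262),up(720,267),up(25,95),up(722,97)],.271);print('tier',e)
print('rear shelf',onplane(c,[up(80,168),up(690,168)],.053))
print('knob',onplane(c,[up(375,262)],.105),'tip',onplane(c,[up(397,145)],.099))
ke=[up(300,280),up(450,280),up(375,346)];print('body LRfront',onplane(c,ke,.08))
us=lambda x,y:(325+x/4,175+(y-375)/4)
print('base',onplane(c,[us(90,445),us(192,462),us(62,595)],.008))
print('grip top',onplane(c,[us(160,537)],.219),'disc',onplane(c,[us(145,543)],.139))
E
```

```text
tier [[ 0.63873333  0.2481565   0.271     ]
 [ 0.63422416 -0.18188231  0.271     ]
 [ 0.74194258  0.24050071  0.271     ]
 [ 0.73936177 -0.18435396  0.271     ]]
rear shelf [[ 0.74626313  0.23987084  0.053     ]
 [ 0.74492817 -0.18034434  0.053     ]]
knob [[0.66983458 0.03434784 0.105     ]] tip [[0.75070973 0.0198968  0.099     ]]
body LRfront [[ 0.66248266  0.08610835  0.08      ]
 [ 0.66214495 -0.0152465   0.08      ]
 [ 0.61721885  0.03539878  0.08      ]]
base [[ 0.54412616 -0.28600601  0.008     ]
 [ 0.52889244 -0.37507996  0.008     ]
 [ 0.41316656 -0.25967486  0.008     ]]
grip top [[ 0.4477561  -0.31232007  0.219     ]] disc [[ 0.44882633 -0.31275811  0.139     ]]
```

View pics/crop2.png

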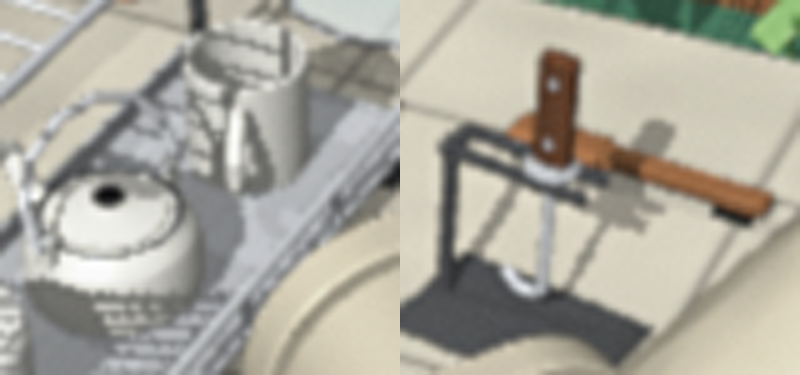

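The left crop shows the bail arch of the kettle with its top near crop (100,96), leaning to the back. The right crop shows the lifter hanging: grip at (557,105), disc at (550,172), hook to the left (+x) at (510,280).

```bash
python3 - <<'E'
from h import *
a=np.load('top0.npz')['I'];b=np.load('scene0.npz')['I']
c=cam('top');s=cam('scene')
k=np.array([.670,.0345,.097]);yw=np.radians(-10);X=np.array([np.cos(yw),np.sin(yw),0]);Y=np.array([-X[1],X[0],0]);Z=np.array([0,0,1.])
for L in(-.5,-.2,0,.2,.35,.45,.55):
    t=k+.062*(np.sin(L)*X+np.cos(L)*Z); q=(proj(s,[t-.014*Y,t,t+.014*Y])-[178,190])*5
    q2=(proj(c,[t-.014*Y,t+.014*Y])-[180,100])*5
    print(L,q.round().tolist(),q2.round().tolist())
print('check knob',(proj(s,[k+[0,0,.008]])-[178,190])*5,'ears',((proj(s,[k-.055*Y,k+.055*Y])-[178,190])*5).tolist())
g=cv2.cvtColor(a,cv2.COLOR_BGR2GRAY).astype(int)
m=(g<85).astype(np.uint8);m[:,:335]=0;m[:,380:]=0;m[:185]=0;m[245:]=0
M=max(cv2.findContours(m,0,2)[0],key=cv2.contourArea);r=cv2.minAreaRect(M);bx=onplane(c,cv2.boxPoints(r),.008);print(r,bx,'ctr',bx.mean(0))
d=[bx[1]-bx[0],bx[2]-bx[1]];d=max(d,key=np.linalg.norm);yw=np.arctan(d[1]/d[0]);print('yaw',np.degrees(yw),[np.linalg.norm(bx[i+1]-bx[i]) for i in(0,1)],'hang',bx.mean(0)[:2]-.025*np.array([np.cos(yw),np.sin(yw)]))
# disc: white blob
m=((g>150)).astype(np.uint8);m[:,:352]=0;m[:,370:]=0;m[:203]=0;m[226:]=0
M=max(cv2.findContours(m,0,2)[0],key=cv2.contourArea);p=cv2.minEnclosingCircle(M);print(p,onplane(c,[p[0]],.137))
hs=cv2.cvtColor(a,cv2.COLOR_BGR2HSV);m=cv2.inRange(hs,(0,90,40),(20,255,255));m[:,:352]=0;m[:,375:]=0;m[:200]=0;m[230:]=0
v,u=np.nonzero(m);print('grip px',u.mean(),v.mean(),len(u),onplane(c,[[u.mean(),v.mean()]],.21))
E
```

```text
-0.5 [[153.0, 129.0], [137.0, 141.0], [120.0, 153.0]] [[383.0, 294.0], [340.0, 287.0]]
-0.2 [[129.0, 109.0], [112.0, 121.0], [96.0, 133.0]] [[387.0, 266.0], [345.0, 259.0]]
0 [[112.0, 99.0], [96.0, 111.0], [79.0, 123.0]] [[390.0, 248.0], [348.0, 240.0]]
0.2 [[96.0, 93.0], [79.0, 105.0], [62.0, 117.0]] [[394.0, 229.0], [351.0, 222.0]]
0.35 [[84.0, 91.0], [68.0, 103.0], [51.0, 115.0]] [[396.0, 217.0], [354.0, 210.0]]
0.45 [[77.0, 91.0], [60.0, 103.0], [43.0, 115.0]] [[398.0, 209.0], [356.0, 202.0]]
0.55 [[70.0, 92.0], [53.0, 104.0], [37.0, 116.0]] [[400.0, 202.0], [357.0, 195.0]]
check knob [[101.92595284 186.58562996]] ears [[165.15072192823666, 150.39102897214462], [37.30503663721848, 247.05448796869845]]
((356.21624755859375, 214.20269775390625), (29.756216049194336, 44.387725830078125), 9.462321281433105) [[ 0.40054202 -0.25043863  0.008     ]
 [ 0.55342454 -0.27805592  0.008     ]
 [ 0.53588358 -0.38062197  0.008     ]
 [ 0.38312105 -0.35223187  0.008     ]] ctr [ 0.4682428 -0.3153371  0.008    ]
yaw -10.23969968284797 [np.float64(0.15535695001735447), np.float64(0.10405518162516618)] hang [ 0.44364098 -0.31089293]Traceback (most recent call last):
  File "<stdin>", line 16, in <module>
ValueError: max() iterable argument is empty
```

```bash
python3 -m handwheel '[[0.085,0,0,-0.14,0,0,0],[0.085,0,0,-0.14,0,0,0],[0.085,0,0,-0.14,0,0,0],[0.085,-0.537,-0.641,-0.14,0,0,-15],[0.085,-0.537,-0.641,-0.14,0,0,-15],[0.085,-0.537,-0.641,-0.14,0,0,-15],[0.085,-0.537,-0.641,-0.14,0,0,-15],[0.085,-0.537,-0.641,-0.14,0,0,-15],[0.085,-0.537,-0.641,-0.14,0,0,-15],[0.085,-0.537,-0.641,-0.14,0,0,-15]]'; python3 - <<'E'
from h import *
print(manip.state()['qpos'])
E
```

```text
t: 1.55
tcp_pos: [0.345, 0.075, 0.3364]
ee_rot: [3.141, 0.001, 2.963]
wrist_force: [1.6, 0.7, -0.3]
opening: 0.992
gripper_force: 0.0
[-1.25438447e-01 -5.78044682e-02  1.44510650e+00  1.11596612e-04
  1.75348325e+00 -1.51743741e+00]
```

```bash
python3 -m handwheel '[[0.085,-0.169,-0.363,0,0,0,0],[0.085,-0.169,-0.363,0,0,0,0],[0.085,-0.169,-0.363,0,0,0,0],[0.085,-0.169,-0.363,0,0,0,0],[0.085,-0.169,-0.363,0,0,0,0],[0.085,-0.169,-0.363,0,0,0,0],[0.085,-0.169,-0.363,0,0,0,0],[0.085,-0.169,-0.363,0,0,0,0],[0.085,-0.169,-0.363,0,0,0,0]]'; python3 - <<'E'
from h import *
c=cam('scene');b=c['color'];f=lambda I,x,y,w,h,s:cv2.resize(I[y:y+h,x:x+w],None,fx=s,fy=s,interpolation=cv2.INTER_CUBIC)
cv2.imwrite('pics/crop3.png',np.hstack([f(b,180,195,60,60,7),f(b,290,130,54,60,7)]))
print((proj(c,[[.670+.092*.985,.0345-.016,.099]])-[180,195])*7)
np.save('scene1.npy',b);cv2.imwrite('pics/scene1.png',b)
E
```

```text
t: 2.68
tcp_pos: [0.4467, -0.3097, 0.3365]
ee_rot: [3.141, 0.0, 2.963]
wrist_force: [-0.5, -0.0, 0.3]
opening: 0.994
gripper_force: 0.0
[[-35.67655162 157.45150987]]
```

View pics/crop3.png

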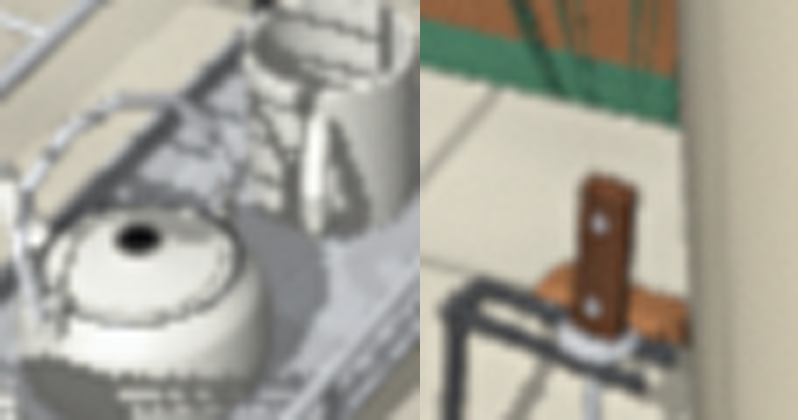

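Crop: bail arch runs left leg (30,300) → (55,135) → (100,105) → (190,105), matching a lean of about 0.45 to the back; the lifter grip is at (605,260). I'll grasp it.

```bash
python3 -m handwheel '[[0.085,0,0.002,0.06,0,0,0],[0.085,0,0.002,0.12,0,0,0],[0.085,0,0.002,0.17,0,0,0],[0.085,0,0.002,0.17,0,0,0],[0.0,0,0.002,0.17,0,0,0],[0.0,0,0.002,0.17,0,0,0],[0.0,0,0.002,0.17,0,0,0],[0.0,0,0.002,0.17,0,0,0],[0.0,0,0.002,0.17,0,0,0],[0.0,0,0.002,0.17,0,0,0]]'; python3 - <<'E'
from h import *
s=manip.state();print(s['t'],s['opening'],s['gripper_force'],s['moment'])
A=cam('top');B=cam('scene');ua=slopes(A,[[255,152.4]]);ub=slopes(B,[[199.7,229.3]])
P=[np.c_[c['R'],c['t']] for c in(A,B)]
X=cv2.triangulatePoints(P[0],P[1],ua.T,ub.T);print('knob',(X[:3]/X[3]).ravel())
E
```

```text
t: 3.98
tcp_pos: [0.4472, -0.3088, 0.1667]
ee_rot: [-3.141, 0.001, 2.963]
wrist_force: [-0.5, -1.1, 3.7]
opening: 0.146
gripper_force: 60.3
3.975 0.1463146060186098 60.306030658248346 [-0.14417671  0.09867059  0.0548845 ]
knob [0.66876356 0.03278461 0.09721072]
```

```bash
python3 -m handwheel '[[0,0,0,-0.007,0,0,0],[0,0,0,-0.015,0,0,0],[0,0.03,0,-0.015,0,0,0],[0,0.07,0,-0.015,0,0,0],[0,0.09,0,-0.02,0,0,0],[0,0.09,0,-0.06,0,0,0],[0,0.09,0,-0.12,0,0,0],[0,0.09,0,-0.14,0,0,0],[0,0.09,0,-0.14,0,0,0]]'; python3 - <<'E'
from h import *
s=manip.state();print(s['tcp_pos'],s['opening'],s['qpos'])
c=cam('scene');b=c['color'];T=s['tcp_pos'];r=R.from_euler('xyz',s['ee_rot'])
# grasp geometry: expected hook if grasped at lifter z=50 -> TCP at lifter z ~31.7
lz=.1667-.135
for n,p in(('hook',(9,0,-95)),('disc',(0,0,0)),('tip',(31,0,-91)),('top',(0,0,84))):
    x,y,z=np.array(p)/1000; w=T+r.apply([-x,y,lz-z]); print(n,w,proj(c,[w]))
x0=int(proj(c,[T])[0][0])-40;y0=int(proj(c,[T])[0][1])-40;print(x0,y0)
cv2.imwrite('pics/crop4.png',cv2.resize(b[y0:y0+100,x0:x0+100],None,fx=6,fy=6,interpolation=cv2.INTER_CUBIC))
E
```

```text
t: 5.2
tcp_pos: [0.359, -0.2929, 0.3077]
ee_rot: [-3.139, 0.003, 2.963]
wrist_force: [-0.3, -0.2, -0.8]
opening: 0.147
gripper_force: 59.5
[ 0.35900346 -0.29287767  0.30771315] 0.14707856764970612 [-9.40836497e-01  1.61688198e-01  1.28805150e+00  1.90417804e-04
  1.68837530e+00 -2.33270507e+00]
hook [ 0.36813872 -0.29482113  0.18103774] [[338.2020656  174.80352429]]
disc [ 0.35907325 -0.29296322  0.27601334] [[343.98726781 148.56892287]]
tip [ 0.38977871 -0.29872521  0.18509594] [[332.05741221 171.38582773]]
top [ 0.35888832 -0.29273653  0.36001283] [[347.03431573 122.75509221]]
305 99
```

View pics/crop4.png

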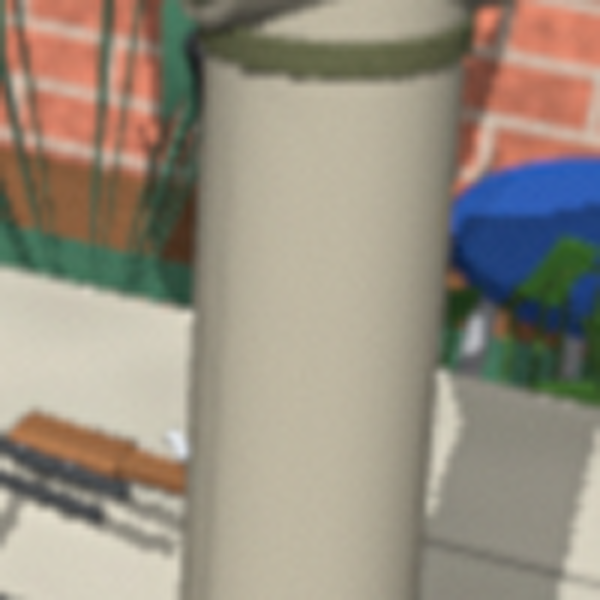

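```bash
python3 -m handwheel '[[0,-0.01,0.06,0.0,0,-5,0],[0,-0.02,0.12,0,0,-10,0],[0,-0.03,0.18,0,0,-15,0],[0,-0.04,0.24,0.0,0,-20,0],[0,-0.05,0.30,0.005,0,-25,0],[0,-0.06,0.35,0.009,0,-30,0],[0,-0.065,0.377,0.009,0,-35,0],[0,-0.065,0.377,0.009,0,-35,0],[0,-0.065,0.377,0.009,0,-35,0]]'; cat >> h.py <<'E'
def hook(s,p=(9,0,-95)):
    x,y,z=np.array(p)/1000; return s['tcp_pos']+R.from_euler('xyz',s['ee_rot']).apply([-x,y,.0317-z])
E
python3 - <<'E'
from h import *
s=manip.state();r=R.from_euler('xyz',s['ee_rot']);print(s['qpos'],r.as_matrix().round(3))
w=[hook(s),hook(s,(31,0,-91)),hook(s,(0,0,0))];print(np.round(w,4))
o=[]
for n in('scene','top'):
    c=cam(n);p=proj(c,w);print(n,p);u,v=p[0].astype(int);x,y=u-35,v-40
    o.append(cv2.resize(c['color'][y:y+75,x:x+66],None,fx=6,fy=6,interpolation=cv2.INTER_CUBIC));print(x,y)
cv2.imwrite('pics/crop5.png',np.hstack(o))
E
```

```text
t: 6.38
tcp_pos: [0.4894, 0.0665, 0.2965]
ee_rot: [-3.141, 0.608, 2.963]
wrist_force: [0.3, 0.2, -1.2]
opening: 0.147
gripper_force: 59.6
[-0.06554128 -0.04437055  1.69337698 -0.08397965  0.88891288 -1.42463764] [[-0.807  0.178  0.562]
 [ 0.146  0.984 -0.102]
 [-0.572 -0.    -0.821]]
[[0.568  0.0523 0.1977]
 [0.5835 0.0495 0.2135]
 [0.5073 0.0633 0.2705]]
scene [[225.5213994  214.25132782]
 [220.71042871 207.38305701]
 [243.44605639 199.97094155]]
190 174
top [[247.59705253 178.35422995]
 [248.21820157 172.70683966]
 [242.52642588 194.95068765]]
212 138
```

View pics/crop5.png

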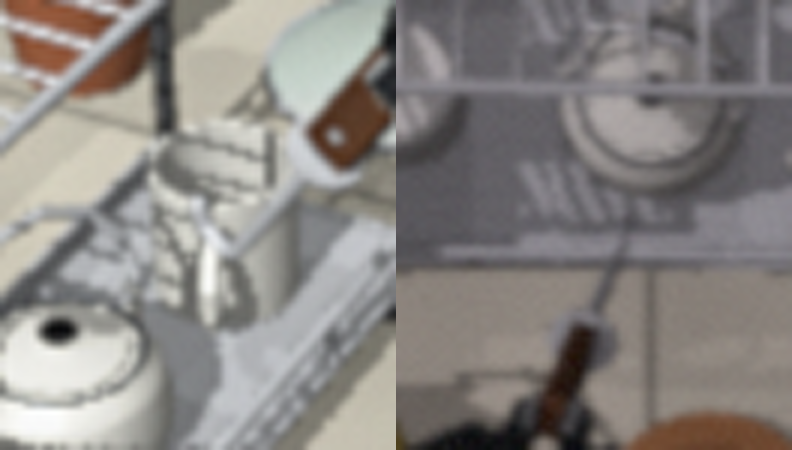

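```bash
python3 - <<'E'
from h import *
A=cam('top');B=cam('scene')
def tri(a,b):
    X=cv2.triangulatePoints(np.c_[A['R'],A['t']],np.c_[B['R'],B['t']],slopes(A,[a]).T,slopes(B,[b]).T);X=(X[:3]/X[3]).ravel();return X.round(4),(proj(A,[X])-a).round(1),(proj(B,[X])-b).round(1)
print('tip',tri((250.7,175.5),(223.8,207.3)))
# enlarge for bail + hook
f=lambda I,x,y,w,h,s:cv2.resize(I[y:y+h,x:x+w],None,fx=s,fy=s,interpolation=cv2.INTER_CUBIC)
g=cv2.convertScaleAbs(f(A['color'],232,130,40,54,10),alpha=1.5)
h=f(B['color'],180,196,40,54,10)
cv2.imwrite('pics/crop6.png',np.hstack([g,h]))
k=np.array([.669,.033,.097]);yw=np.radians(-10);X=np.array([np.cos(yw),np.sin(yw),0]);Y=np.array([-X[1],X[0],0]);Z=np.array([0,0,1.])
for L in(0,.2,.35,.5):
    t=k+.062*(np.sin(L)*X+np.cos(L)*Z);print(L,t.round(3),((proj(A,[t-.014*Y,t+.014*Y])-[232,130])*10).round().tolist(),((proj(B,[t-.014*Y,t+.014*Y])-[180,196])*10).round().tolist())
E
```

```text
tip (array([0.5764, 0.0425, 0.2112]), array([[-0.2, -0.4]]), array([[0.6, 0.1]]))
0 [0.669 0.033 0.159] [[265.0, 198.0], [180.0, 184.0]] [[210.0, 136.0], [143.0, 184.0]]
0.2 [0.681 0.031 0.158] [[272.0, 162.0], [187.0, 147.0]] [[177.0, 124.0], [110.0, 172.0]]
0.35 [0.69  0.029 0.155] [[277.0, 137.0], [192.0, 122.0]] [[154.0, 121.0], [87.0, 168.0]]
0.5 [0.698 0.028 0.151] [[282.0, 114.0], [198.0, 100.0]] [[133.0, 121.0], [66.0, 168.0]]
```

View pics/crop6.png

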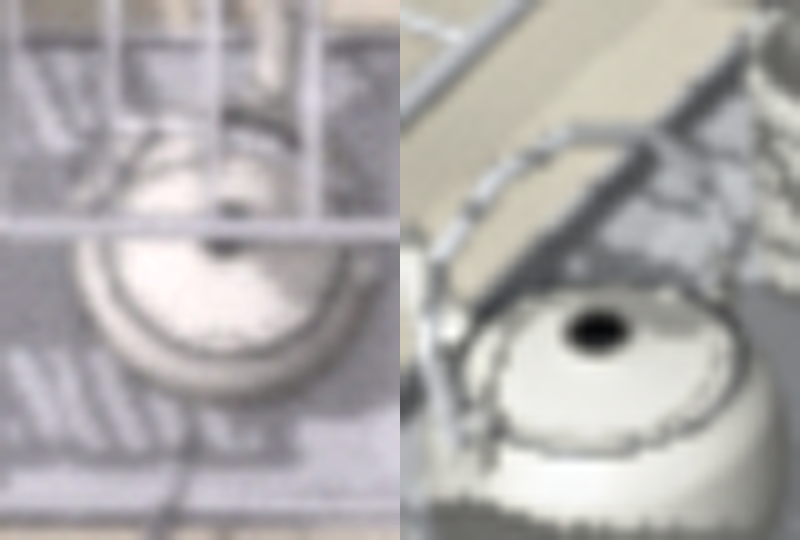

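The scene half shows the bail's straight top around (500–555, 175–138), so the lean is about 0.38. In the previous crop the hook tip at (203,203) sits about 7 mm to the right of my model, and I'll correct for that.

```bash
python3 -m handwheel '[[0,0.02,0,0.03,0,0,0],[0,0.042,0,0.061,0,0,0],[0,0.015,0.002,0.08,0,0,0],[0,-0.01,0.003,0.098,0,0,0],[0,-0.035,0.005,0.115,0,0,0],[0,-0.052,0.006,0.126,0,0,0],[0,-0.0625,0.007,0.134,0,0,0],[0,-0.0625,0.007,0.134,0,0,0]]'; python3 - <<'E'
from h import *
s=manip.state();print(s['wrist_force'],s['moment'],s['opening']);w=[hook(s),hook(s,(27,0,-91))];print(np.round(w,4))
np.savez('st.npz',f=s['wrist_force'])
c=cam('scene');b=c['color'];print(proj(c,w))
cv2.imwrite('pics/crop7.png',cv2.resize(b[190:250,175:255],None,fx=10,fy=10,interpolation=cv2.INTER_CUBIC))
E
```

```text
t: 7.58
tcp_pos: [0.6171, 0.0505, 0.223]
ee_rot: [-3.142, 0.61, 2.962]
wrist_force: [-0.3, -0.4, -1.7]
opening: 0.142
gripper_force: 59.6
[-0.2768024  -0.36775794 -1.71838181] [ 0.07714909  0.50235575 -0.01852791] 0.14204823368917546
[[0.6958 0.0362 0.1243]
 [0.7081 0.034  0.1379]]
[[189.83130026 219.86686373]
 [186.20611058 214.50410322]]
```

View pics/crop7.png

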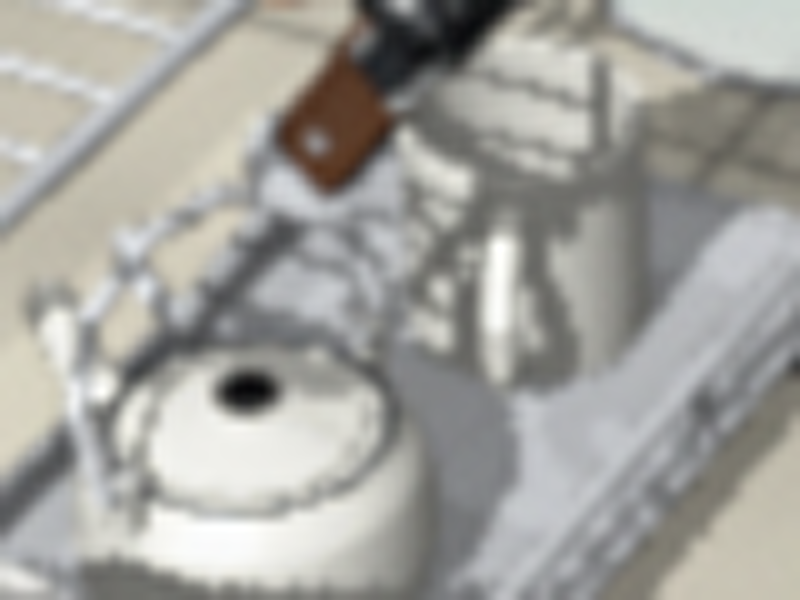

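Crop: hook shank reaches from the disc (330,190) down to about (175,315), with its tip at (130,240) just beyond the bail wire and below it. I'll raise slowly and feel for the bail.

```bash
python3 -m handwheel '[[0,-0.004,0,-0.006,0,0,0],[0,-0.008,0,-0.011,0,0,0],[0,-0.012,0,-0.017,0,0,0],[0,-0.015,0,-0.0213,0,0,0],[0,-0.014,0,-0.025,0,0,0],[0,-0.012,0,-0.028,0,0,0],[0,-0.010,0,-0.032,0,0,0],[0,-0.010,0,-0.032,0,0,0]]';  python3 - <<'E'
from h import *
s=manip.state();print(s['wrist_force'],s['moment'],hook(s))
E
python3 -m handwheel '[[0,0.002,0,-0.002,0,0,0],[0,0.004,0,-0.005,0,0,0],[0,0.006,0,-0.007,0,0,0],[0,0.008,0,-0.009,0,0,0],[0,0.008,0,-0.009,0,0,0]]'; python3 - <<'E'
from h import *
s=manip.state();print(s['wrist_force'],s['moment'],hook(s))
E
```

```text
t: 8.62
tcp_pos: [0.6064, 0.053, 0.255]
ee_rot: [-3.141, 0.61, 2.963]
wrist_force: [0.3, -0.3, -5.2]
opening: 0.146
gripper_force: 59.2
[ 0.27382353 -0.27347217 -5.19168837] [ 0.25709789  1.15959884 -0.00641999] [0.68505602 0.03872286 0.15632294]
t: 9.25
tcp_pos: [0.5953, 0.055, 0.2583]
ee_rot: [3.142, 0.611, 2.963]
wrist_force: [-0.2, 0.1, -3.7]
opening: 0.149
gripper_force: 59.3
[-0.17668718  0.11209406 -3.66368112] [ 1.90711372e-01  9.37278892e-01 -2.36681839e-04] [0.67412632 0.04071961 0.15974309]
```

```bash
python3 -m handwheel '[[0,0.0065,0,0.001,0,-3,0],[0,0.0132,0,0.0016,0,-6,0],[0,0.0195,0,0.003,0,-9,0],[0,0.0262,0,0.0047,0,-12,0],[0,0.0262,0,0.0047,0,-12,0]]'; python3 - <<'E'
from h import *
s=manip.state();print(s['wrist_force'],s['moment'],hook(s),s['qpos'],'\n',R.from_euler('xyz',s['ee_rot']).as_matrix().round(3))
E
```

```text
t: 9.88
tcp_pos: [0.5762, 0.0584, 0.2386]
ee_rot: [-3.141, 0.819, 2.963]
wrist_force: [0.3, 0.2, -4.4]
opening: 0.148
gripper_force: 59.0
[ 0.30234009  0.16241345 -4.37593194] [0.2583175  1.27888785 0.04335839] [0.67332609 0.04086842 0.15857264] [-0.05796122  0.13231365  1.81234592 -0.23301563  0.3916243  -1.27229183] 
 [[-0.672  0.178  0.718]
 [ 0.121  0.984 -0.13 ]
 [-0.73  -0.    -0.683]]
```

```bash
python3 -m handwheel '[[0,-0.0036,0,-0.0034,0,0,0],[0,-0.0073,0,-0.0068,0,0,0],[0,-0.0117,0,-0.0109,0,0,0],[0,-0.0175,0,-0.0164,0,0,0],[0,-0.0234,0,-0.0218,0,0,0],[0,-0.0292,0,-0.0273,0,0,0],[0,-0.0343,0,-0.0321,0,0,0],[0,-0.0343,0,-0.0321,0,0,0],[0,-0.0343,0,-0.0321,0,0,0]]'; python3 - <<'E'
from h import *
s=manip.state();print(s['wrist_force'],s['moment'],hook(s),s['qpos'])
for n in('scene','top'):
    c=cam(n);b=c['color'];np.save(f'{n}2.npy',b);P=pts(c)
    if n=='scene':cv2.imwrite('pics/s2.png',b)
    # knob dark blob
    g=cv2.cvtColor(b,cv2.COLOR_BGR2GRAY);e=proj(c,[[.668,.033,.15]])[0].astype(int);x,y=e-12
    m=(g[y:y+26,x:x+26]<60);v,u=np.nonzero(m);print(n,e,len(u),u.mean()+x,v.mean()+y)
E
```

```text
t: 11.0
tcp_pos: [0.5766, 0.0583, 0.2858]
ee_rot: [-3.141, 0.819, 2.963]
wrist_force: [0.2, -0.3, -6.6]
opening: 0.146
gripper_force: 59.1
[ 0.22790268 -0.25553533 -6.60347894] [0.30087428 1.50469339 0.00616539] [0.67378473 0.0406787  0.2058586 ] [-0.05817041  0.0779261   1.72229009 -0.17467609  0.53222419 -1.33724858]
scene [198 214] 12 198.41666666666666 218.91666666666666
top [254 149] 0 nan nan<stdin>:8: RuntimeWarning: Mean of empty slice.
  ret = ret.dtype.type(ret / rcount)
```

```bash
python3 - <<'E'
from h import *
c=cam('scene');P=pts(c);P0=np.load('scene0.npz')['P']
for n,Q,I in(('before',P0,np.load('scene0.npz')['I']),('now',P,c['color'])):
    m=(abs(Q[...,0]-.66)<.07)&(abs(Q[...,1]-.04)<.06)&(Q[...,2]>.05)&(Q[...,2]<.165)
    g=I.min(2)
    for z0 in(.08,.09,.1,.11,.12,.13,.14,.15,.16): print(n,z0,(m&(abs(Q[...,2]-z0)<.005)).sum(),end=' ')
    w=m&(g>190);q=Q[w];print('\n white z 5..95',np.percentile(q[:,2],[2,5,25,50,75,95,98]).round(4))
    # knob
    e=(199,229) if n=='before' else (198,219); print('knob',np.nanmedian(Q[e[1]-1:e[1]+2,e[0]-1:e[0]+2].reshape(-1,3),0).round(4))
cv2.imwrite('pics/crop8.png',cv2.resize(c['color'][180:255,165:245],None,fx=8,fy=8,interpolation=cv2.INTER_CUBIC))
E
```

```text
before 0.08 163 before 0.09 351 before 0.1 152 before 0.11 20 before 0.12 13 before 0.13 16 before 0.14 21 before 0.15 38 before 0.16 12 
 white z 5..95 [0.0706 0.0742 0.0817 0.0911 0.0952 0.1171 0.1488]
knob [0.6655 0.0405 0.1032]
now 0.08 28 now 0.09 86 now 0.1 116 now 0.11 132 now 0.12 184 now 0.13 308 now 0.14 200 now 0.15 23 now 0.16 15 
 white z 5..95 [0.0926 0.0958 0.1108 0.1218 0.132  0.1386 0.1404]
knob [0.6616 0.0435 0.1436]
```

```bash
python3 -m handwheel '[[0,-0.003,0,-0.0028,0,0,0],[0,-0.0058,0,-0.0055,0,0,0],[0,-0.0025,-0.001,-0.009,0,0,0],[0,0.004,-0.0026,-0.016,0,0,0],[0,0.0143,-0.005,-0.027,0,0,0],[0,0.025,-0.008,-0.0385,0,0,0],[0,0.037,-0.011,-0.051,0,0,0],[0,0.048,-0.014,-0.063,0,0,0],[0,0.057,-0.0165,-0.0725,0,0,0],[0,0.0614,-0.0178,-0.0773,0,0,0]]'; python3 - <<'E'
from h import *
s=manip.state();print(hook(s),s['qpos'],s['wrist_force'])
E
```

```text
t: 12.4
tcp_pos: [0.476, 0.0583, 0.2942]
ee_rot: [3.142, 0.821, 2.962]
wrist_force: [-0.6, -0.4, -6.2]
opening: 0.148
gripper_force: 59.1
[0.57326349 0.0406718  0.21440494] [-0.08081969 -0.12571121  1.89241537 -0.13531323  0.56067736 -1.3888892 ] [-0.62442846 -0.39542832 -6.19207141]
```

```bash
python3 -m handwheel '[[0,0.0003,-0.002,-0.006,0,2,0],[0,0.0009,-0.0065,-0.016,0,6.25,0],[0,0.0015,-0.0097,-0.0235,0,9.4,0],[0,0.002,-0.0129,-0.0306,0,12.5,0],[0,0.0026,-0.0162,-0.0373,0,15.6,0],[0,0.0032,-0.0194,-0.0437,0,18.75,0],[0,0.004,-0.0226,-0.0497,0,21.9,0],[0,0.0048,-0.0258,-0.0552,0,25,0],[0,0.0048,-0.0258,-0.0552,0,25,0]]'; cat > kn.py <<'E'
from h import *
def go():
    s=manip.state();h=hook(s);print('hook',h.round(4),s['qpos'].round(2),s['wrist_force'].round(1))
    A=cam('top');B=cam('scene');
    for n,c in(('top',A),('scene',B)):
        Q=pts(c);I=c['color'];m=(abs(Q[...,0]-h[0])<.09)&(abs(Q[...,1]-h[1])<.09)&(Q[...,2]>h[2]-.135)&(Q[...,2]<h[2]-.045)
        w=m&(I.min(2)>120);q=Q[w]
        if len(q):print(n,len(q),'x',np.percentile(q[:,0],[3,50,97]).round(3),'y',np.percentile(q[:,1],[3,50,97]).round(3),'z',np.percentile(q[:,2],[3,50,97]).round(3))
        k=m&(I.max(2)<70)&(Q[...,2]>h[2]-.075)
        if k.any():print(' knob',Q[k].mean(0).round(4),k.sum())
    return A,B,s
E
python3 -c "
from kn import *
A,B,s=go();print(R.from_euler('xyz',s['ee_rot']).as_matrix().round(3))
u=proj(A,[[.5,.04,.1]])[0].astype(int);v=proj(B,[[.45,.02,.1]])[0].astype(int)
f=lambda I,c:cv2.resize(I[c[1]-50:c[1]+50,c[0]-33:c[0]+33],None,fx=6,fy=6,interpolation=cv2.INTER_CUBIC)
print(u,v);cv2.imwrite('pics/crop9.png',np.hstack([f(A['color'],u),f(B['color'],v)]))"
```

```text
t: 13.52
tcp_pos: [0.4302, 0.0402, 0.3287]
ee_rot: [-3.141, 0.386, 2.962]
wrist_force: [-0.4, 0.9, -5.1]
opening: 0.148
gripper_force: 59.0
hook [0.4853 0.0302 0.2147] [-0.18 -0.1   1.56  0.    1.29 -1.57] [-0.4  0.9 -5.1]
top 217 x [0.428 0.459 0.537] y [0.002 0.024 0.083] z [0.118 0.146 0.157]
 knob [0.4599 0.0258 0.1546] 13
scene 1162 x [0.405 0.445 0.528] y [-0.008  0.058  0.086] z [0.101 0.138 0.154]
 knob [0.4586 0.0324 0.1565] 11
[[-0.911  0.179  0.371]
 [ 0.165  0.984 -0.068]
 [-0.377 -0.    -0.926]]
[252 202] [270 247]
```

View pics/crop9.png

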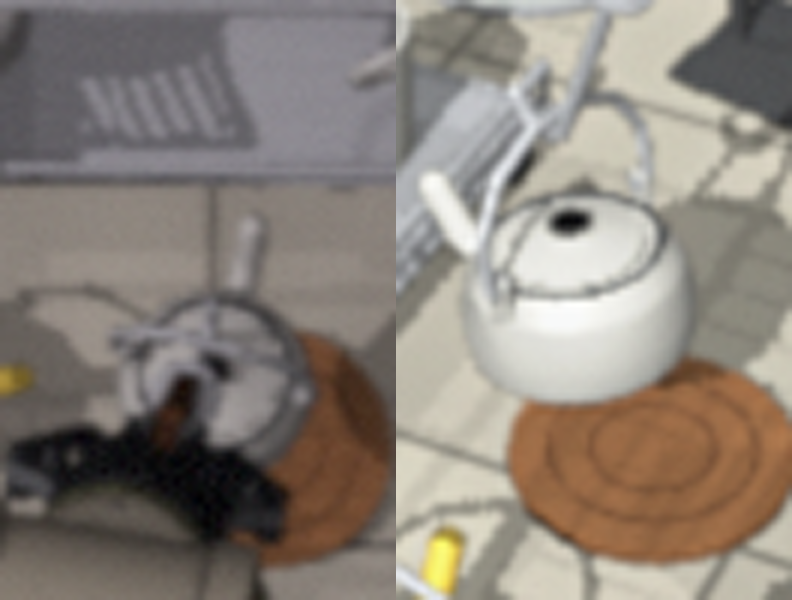

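The picture shows the kettle hanging free on the hook in front of the shelf, partly over the trivet (centre near (655,450) in the scene half). I'll check its tilt numerically.

```bash
cat > tilt.py <<'E'
from h import *
def tilt(P,I,k):
    d=np.linalg.norm(P-k,axis=2);q=P[(d<.034)&(P[...,2]<k[2]+.004)&(I.min(2)>110)]
    for _ in range(3):
        c=q.mean(0);n=np.linalg.svd(q-c)[2][2];n*=np.sign(n[2]);r=(q-c)@n;q=q[abs(r)<2*r.std()+.001]
    return len(q),n.round(3),c.round(4)
E
python3 -c "
from tilt import *
z=np.load('scene0.npz');print('before',tilt(z['P'],z['I'],np.array([.6655,.0405,.1032])))
c=cam('scene');print('now',tilt(pts(c),c['color'],np.array([.4586,.0324,.1565])))
c=cam('top');print('now top',tilt(pts(c),c['color'],np.array([.460,.026,.1546])))
s=manip.state();print(s['moment'],s['wrist_force'])"
```

```text
before (237, array([-0.027,  0.039,  0.999]), array([0.6629, 0.0437, 0.0946]))
now (236, array([ 0.074, -0.003,  0.997]), array([0.4557, 0.0373, 0.148 ]))
now top (130, array([ 0.012, -0.06 ,  0.998]), array([0.4596, 0.0202, 0.1483]))
[ 0.18410154  0.80600823 -0.02943461] [ 0.28692969  0.76878512 -6.74060339]
```

```bash
python3 -m handwheel '[[0,0.003,-0.004,-0.001,0,0,0],[0,0.009,-0.012,-0.003,0,0,0],[0,0.016,-0.020,-0.006,0,0,0],[0,0.020,-0.025,-0.007,0,0,0],[0,0.022,-0.0264,-0.006,0,0,0],[0,0.0247,-0.0264,0.001,0,0,0],[0,0.0301,-0.0264,0.014,0,0,0],[0,0.0357,-0.0264,0.0277,0,0,0],[0,0.0405,-0.0264,0.0395,0,0,0],[0,0.0436,-0.0264,0.0471,0,0,0]]'; python3 -c "
from kn import *; from tilt import tilt
A,B,s=go()
print('trivet scene',onplane(B,[[280.2,272]],.01))
P=pts(B);print(tilt(P,B['color'],np.array([.434,.012,.0955])))
hs=cv2.cvtColor(B['color'],cv2.COLOR_BGR2HSV);m=cv2.inRange(hs,(3,90,60),(18,255,255));q=P[(m>0)&(abs(P[...,2]-.01)<.005)&(abs(P[...,0]-.43)<.09)&(abs(P[...,1])<.09)];print('trivet x',np.percentile(q[:,0],[1,99]),'y',np.percentile(q[:,1],[1,99]),len(q))
"
```

```text
t: 14.98
tcp_pos: [0.402, 0.0189, 0.2671]
ee_rot: [3.141, 0.383, 2.963]
wrist_force: [0.1, -1.0, -5.4]
opening: 0.151
gripper_force: 59.0
hook [0.4567 0.0091 0.1529] [-0.28 -0.13  1.76  0.04  1.13 -1.68] [ 0.1 -1.  -5.4]
top 256 x [0.404 0.441 0.515] y [-0.023  0.001  0.055] z [0.061 0.084 0.095]
 knob [0.4353 0.0072 0.0956] 8
scene 1100 x [0.39  0.43  0.512] y [-0.036  0.033  0.062] z [0.036 0.074 0.091]
 knob [0.4378 0.009  0.0932] 13
trivet scene [[0.42204243 0.00811019 0.01      ]]
(247, array([-0.042,  0.026,  0.999]), array([0.4326, 0.0156, 0.0849]))
trivet x [0.35945564 0.48572885] y [-0.04960402  0.0732241 ] 576
```

```bash
python3 -m handwheel '[[0,0.004,-0.001,-0.0015,0,0,0],[0,0.009,-0.002,-0.0035,0,0,0],[0,0.0109,-0.0021,-0.0045,0,0,0],[0,0.0125,-0.0021,-0.0005,0,0,0],[0,0.0143,-0.0021,0.004,0,0,0],[0,0.0158,-0.0021,0.0075,0,0,0],[0,0.0165,-0.0021,0.0092,0,0,0],[0,0.0165,-0.0021,0.0092,0,0,0]]'; python3 -c "
from kn import *
s=manip.state();print(s['moment'])"
python3 -m handwheel '[[0,0.0006,0,0.0014,0,0,0],[0,0.0011,0,0.0028,0,0,0],[0,0.0011,0,0.0028,0,0,0]]'; python3 -c "
from kn import *
s=manip.state();print(s['moment'])"
python3 -m handwheel '[[0,0.0006,0,0.0014,0,0,0],[0,0.0011,0,0.0028,0,0,0],[0,0.0011,0,0.0028,0,0,0]]'; python3 -c "
from kn import *; from tilt import tilt
A,B,s=go();print(s['moment'])
P=pts(B);print(tilt(P,B['color'],np.array([.425,.012,.080])))
"
```

```text
t: 16.08
tcp_pos: [0.3905, 0.0187, 0.2538]
ee_rot: [3.142, 0.385, 2.963]
wrist_force: [0.4, 1.0, -2.7]
opening: 0.149
gripper_force: 59.3
[0.19154374 0.20028966 0.06966729]
t: 16.45
tcp_pos: [0.3902, 0.0188, 0.2504]
ee_rot: [3.142, 0.384, 2.963]
wrist_force: [1.4, -0.3, -1.6]
opening: 0.146
gripper_force: 59.3
[0.22895961 0.14642247 0.11816457]
t: 16.82
tcp_pos: [0.3901, 0.0187, 0.2472]
ee_rot: [-3.141, 0.384, 2.963]
wrist_force: [1.0, 0.3, -2.6]
opening: 0.146
gripper_force: 59.3
hook [0.445  0.0087 0.1331] [-0.29 -0.14  1.83  0.05  1.07 -1.7 ] [ 1.   0.3 -2.6]
top 630 x [0.362 0.469 0.533] y [-0.074  0.034  0.096] z [-0.001  0.045  0.078]
 knob [0.4551 0.0135 0.0761] 7
scene 1613 x [0.361 0.442 0.53 ] y [-0.061  0.047  0.094] z [-0.002  0.045  0.073]
 knob [0.4489 0.0176 0.0791] 13
[0.0101617  0.19307988 0.0074127 ]
(216, array([-0.279, -0.036,  0.96 ]), array([0.4266, 0.017 , 0.0674]))
```

```bash
python3 -c "
from kn import *; from tilt import tilt
for n in('scene','top'):
    c=cam(n);P=pts(c);I=c['color']
    m=(abs(P[...,0]-.43)<.11)&(abs(P[...,1]-.01)<.11)&(P[...,2]>.03)&(P[...,2]<.085)
    k=m&(I.max(2)<60);v,u=np.nonzero(k);print(n,[(a,b,*P[b,a].round(3).tolist()) for a,b in zip(u,v)][:25])
    for z in(.035,.045,.055,.065,.075):
        q=P[m&(I.min(2)>100)&(abs(P[...,2]-z)<.005)];print(z,len(q),np.percentile(q[:,0],[2,98]).round(3),np.percentile(q[:,1],[2,98]).round(3))
    for K in((.43,.01,.077),(.44,.012,.077),(.45,.015,.077)):print(tilt(P,I,np.array(K)))
"
```

```text
scene [(np.int64(270), np.int64(252), 0.454, 0.011, 0.076), (np.int64(271), np.int64(252), 0.448, 0.017, 0.082), (np.int64(272), np.int64(252), 0.447, 0.013, 0.08), (np.int64(269), np.int64(253), 0.453, 0.02, 0.08), (np.int64(270), np.int64(253), 0.451, 0.018, 0.079), (np.int64(271), np.int64(253), 0.45, 0.014, 0.076), (np.int64(272), np.int64(253), 0.444, 0.02, 0.083), (np.int64(273), np.int64(253), 0.444, 0.012, 0.077), (np.int64(269), np.int64(254), 0.451, 0.024, 0.08), (np.int64(270), np.int64(254), 0.449, 0.022, 0.079), (np.int64(271), np.int64(254), 0.445, 0.023, 0.081), (np.int64(272), np.int64(254), 0.444, 0.02, 0.08)]
0.035 115 [0.396 0.51 ] [0.006 0.072]
0.045 145 [0.398 0.519] [0.002 0.07 ]
0.055 209 [0.4   0.526] [-0.014  0.068]
0.065 380 [0.407 0.526] [-0.027  0.065]
0.075 152 [0.422 0.53 ] [-0.032  0.072]
(226, array([-0.223, -0.065,  0.973]), array([0.4298, 0.0155, 0.068 ]))
(247, array([-0.076, -0.044,  0.996]), array([0.4387, 0.0164, 0.069 ]))
(224, array([ 0.003, -0.012,  1.   ]), array([0.4456, 0.0193, 0.0698]))
top [(np.int64(259), np.int64(217), 0.454, 0.021, 0.08), (np.int64(259), np.int64(218), 0.451, 0.021, 0.078)]
0.035 8 [0.407 0.506] [-0.004  0.07 ]
0.045 26 [0.413 0.512] [-0.005  0.07 ]
0.055 70 [0.415 0.523] [-0.009  0.066]
0.065 214 [0.419 0.529] [-0.016  0.058]
0.075 142 [0.425 0.532] [-0.013  0.058]
(105, array([-0.186, -0.043,  0.982]), array([0.4366, 0.011 , 0.0695]))
(157, array([-0.111, -0.05 ,  0.993]), array([0.4456, 0.0126, 0.0703]))
(193, array([-0.045, -0.035,  0.998]), array([0.4523, 0.0147, 0.071 ]))
```

```bash
python3 -m handwheel '[[0,0.001,0,0.002,0,0,0],[0,-0.002,0.001,0.003,0,0,0],[0,-0.0055,0.0015,0.0045,0,0,0],[0,-0.0083,0.0018,0.0056,0,0,0],[0,-0.01,0.0018,0.0015,0,0,0],[0,-0.0117,0.0018,-0.0027,0,0,0],[0,-0.0134,0.0018,-0.0068,0,0,0],[0,-0.0152,0.0018,-0.0112,0,0,0],[0,-0.0152,0.0018,-0.0112,0,0,0]]'; cat > k2.py <<'E'
from h import *; from tilt import tilt
def go2(x,y):
    s=manip.state();print('hook',hook(s).round(4),s['wrist_force'].round(1))
    for n in('scene','top'):
        c=cam(n);P=pts(c);I=c['color']
        m=(abs(P[...,0]-x)<.06)&(abs(P[...,1]-y)<.06)&(P[...,2]>.07)&(P[...,2]<.11)&(I.max(2)<60)
        if not m.any(): continue
        K=np.median(P[m],0);print(n,m.sum(),'knob',K.round(4),'tilt',tilt(P,I,K))
        for dz in(.02,.03):
            w=(abs(P[...,0]-x)<.11)&(abs(P[...,1]-y)<.11)&(I.min(2)>100)&(abs(P[...,2]-K[2]+dz)<.005);q=P[w];print('  body xmin',np.percentile(q[:,0],2).round(4),'ymax',np.percentile(q[:,1],98).round(4),len(q))
E
python3 -c "
from k2 import *
go2(.45,.015)"
```

```text
t: 18.15
tcp_pos: [0.4003, 0.0188, 0.2638]
ee_rot: [-3.142, 0.384, 2.963]
wrist_force: [-0.5, -0.5, -5.6]
opening: 0.147
gripper_force: 59.0
hook [0.4552 0.0088 0.1497] [-0.5 -0.5 -5.6]
scene 11 knob [0.4412 0.0152 0.0923] tilt (232, array([0.114, 0.058, 0.992]), array([0.4374, 0.0184, 0.0832]))
  body xmin 0.389 ymax 0.0641 229
  body xmin 0.3856 ymax 0.065 174
```

```bash
python3 -m handwheel '[[0,0,0,0,0,0,0],[0,0,0,0,0,0,0]]' | head -1; python3 -c "
from k2 import *
go2(.44,.012)"; python3 -m handwheel '[[0,0,0,0,0,0,0],[0,0,0,0,0,0,0],[0,0,0,0,0,0,0]]' | head -1; python3 -c "
from k2 import *
go2(.44,.012)"
```

```text
t: 18.5
hook [0.4551 0.0089 0.1492] [ 0.  -0.3 -5.2]
scene 12 knob [0.4415 0.0153 0.0913] tilt (240, array([0.142, 0.069, 0.987]), array([0.4374, 0.0183, 0.0823]))
  body xmin 0.388 ymax 0.0629 232
  body xmin 0.385 ymax 0.0639 163
t: 18.98
hook [0.4553 0.0089 0.1494] [-0.4 -0.4 -4.8]
scene 13 knob [0.4454 0.0152 0.0916] tilt (228, array([0.056, 0.04 , 0.998]), array([0.4414, 0.0188, 0.0832]))
  body xmin 0.3962 ymax 0.0661 233
  body xmin 0.3923 ymax 0.0658 164
```

```bash
python3 -m handwheel '[[0,0.002,-0.001,-0.001,0,0,0],[0,0.006,-0.002,-0.0024,0,0,0],[0,0.011,-0.004,-0.0045,0,0,0],[0,0.016,-0.006,-0.0065,0,0,0],[0,0.020,-0.0075,-0.008,0,0,0],[0,0.0225,-0.0084,-0.009,0,0,0],[0,0.023,-0.0086,-0.0093,0,0,0],[0,0.023,-0.0086,-0.0093,0,0,0],[0,0.023,-0.0086,-0.0093,0,0,0],[0,0.023,-0.0086,-0.0093,0,0,0]]' | head -1; python3 -c "
from k2 import *
go2(.42,.007)";  python3 -m handwheel '[[0,0,0,0,0,0,0],[0,0,0,0,0,0,0],[0,0,0,0,0,0,0],[0,0,0,0,0,0,0]]' | head -1; python3 -c "
from k2 import *
go2(.42,.007)"
```

```text
t: 20.32
hook [0.4293 0.0048 0.1494] [ 0.1  0.6 -5.7]
scene 12 knob [0.4168 0.0129 0.0915] tilt (241, array([0.083, 0.063, 0.995]), array([0.4121, 0.0159, 0.0831]))
  body xmin 0.3663 ymax 0.0603 250
  body xmin 0.3623 ymax 0.0615 176
t: 20.92
hook [0.4292 0.0048 0.1494] [-0.5 -0.1 -5. ]
scene 13 knob [0.416  0.0133 0.0912] tilt (250, array([0.08 , 0.054, 0.995]), array([0.4114, 0.0167, 0.0829]))
  body xmin 0.365 ymax 0.0604 236
  body xmin 0.361 ymax 0.0617 177
```

```bash
python3 -m handwheel '[[0,0.0009,0,0.0023,0,0,0],[0,0.0019,0,0.0046,0,0,0],[0,0.0028,0,0.0069,0,0,0],[0,0.0036,0,0.0088,0,0,0],[0,0.0042,0,0.0104,0,0,0],[0,0.0049,0,0.012,0,0,0],[0,0.0055,0,0.0135,0,0,0],[0,0.006,0,0.0148,0,0,0],[0,0.006,0,0.0148,0,0,0]]' | head -1; python3 -c "
from k2 import *
go2(.42,.007)"
```

```text
t: 22.15
hook [0.4294 0.0049 0.1335] [-0.3 -0.1 -1.6]
scene 10 knob [0.4058 0.0093 0.0778] tilt (257, array([-0.013,  0.041,  0.999]), array([0.4041, 0.0135, 0.0695]))
  body xmin 0.3602 ymax 0.0575 232
  body xmin 0.3565 ymax 0.0602 150
top 5 knob [0.4076 0.0041 0.0765] tilt (133, array([ 0.018, -0.013,  1.   ]), array([ 4.092e-01, -1.000e-04,  7.060e-02]))
  body xmin 0.3658 ymax 0.0554 60
  body xmin 0.3786 ymax 0.0577 23
```

```bash
python3 -c "
from h import *
z=np.load('top0.npz');B=cam('scene');P=pts(B)
def trv(P,I):
    hs=cv2.cvtColor(I,cv2.COLOR_BGR2HSV);m=(cv2.inRange(hs,(3,80,50),(18,255,255))>0)&(abs(P[...,2]-.01)<.006)&(abs(P[...,0]-.43)<.09)&(abs(P[...,1])<.1)
    q=P[m];return np.percentile(q[:,0],[.5,99.5]).round(4),np.percentile(q[:,1],[.5,99.5]).round(4),len(q),m
print('top0',trv(z['P'],z['I'])[:3]);x=trv(P,B['color']);print('scene now',x[:3])
# scene pixel outline: trivet circle fit on visible rim, kettle foot lower outline
I=B['color'];hs=cv2.cvtColor(I,cv2.COLOR_BGR2HSV);m=cv2.inRange(hs,(3,80,50),(18,255,255));u,v=proj(B,[[.424,.006,.01]])[0].astype(int);w=np.zeros_like(m);w[v-35:v+35,u-40:u+40]=m[v-35:v+35,u-40:u+40]
C=max(cv2.findContours(w,0,1)[0],key=cv2.contourArea).reshape(-1,2);q=onplane(B,C,.010)[:,:2]
from scipy.optimize import least_squares
for c0 in([.424,.006],):
    r=least_squares(lambda c:np.clip(np.hypot(*(q-c).T)-.07,-.02,None),c0,loss='soft_l1',f_scale=.002);d=np.hypot(*(q-r.x).T);g=abs(d-.07)<.004;print('fit',r.x,g.sum(),len(q))
inn=q[d<.064];k=inn[(inn[:,1]+ -r.x[1]<.05)];a=np.array([.410,.004])
print('inner edge pts: dist to kettle ctr guess',np.round([[*p,np.hypot(*(p-a))] for p in inn[::3]],3).tolist())
"
```

```text
top0 (array([0.3622, 0.4943]), array([-0.0601,  0.0717]), 950)
scene now (array([0.3581, 0.4937]), array([-0.0244,  0.0745]), 407)
fit [0.42374205 0.0080427 ] 71 120
inner edge pts: dist to kettle ctr guess [[0.364, 0.029, 0.052], [0.371, 0.041, 0.054], [0.379, 0.045, 0.052], [0.385, 0.052, 0.054], [0.394, 0.052, 0.051], [0.401, 0.056, 0.053], [0.41, 0.056, 0.052], [0.42, 0.056, 0.053], [0.432, 0.049, 0.05], [0.445, 0.042, 0.051], [0.452, 0.032, 0.051], [0.46, 0.022, 0.053], [0.466, 0.011, 0.056], [0.471, -0.001, 0.061], [0.474, -0.014, 0.066]]
```

```bash
python3 -m handwheel '[[0,0.0023,0,0.0055,0,0,0],[0,0.0045,0,0.011,0,0,0],[0,0.0068,0,0.0167,0,0,0],[0,0.009,0,0.0222,0,0,0],[0,0.009,0,0.0222,0,0,0],[0,0.018,0,0.0184,0,0,0],[0,0.030,0,0.0137,0,0,0],[0,0.042,0,0.009,0,0,0],[0,0.051,0,0.005,0,0,0],[0,0.051,0,0.005,0,0,0]]'; python3 -c "
from k2 import *
print(manip.state()['qpos'],manip.state()['moment']);go2(.41,.005)"
```

```text
t: 23.55
tcp_pos: [0.3291, 0.0229, 0.224]
ee_rot: [-3.141, 0.385, 2.962]
wrist_force: [0.1, 0.1, -1.5]
opening: 0.148
gripper_force: 59.5
[-0.35921368 -0.26359862  1.98186818  0.07756055  1.04522025 -1.77679939] [ 0.04246787  0.25629689 -0.00944906]
hook [0.3841 0.0129 0.11  ] [ 0.1  0.1 -1.5]
scene 10 knob [0.4068 0.0071 0.0784] tilt (240, array([-0.003,  0.023,  1.   ]), array([0.4054, 0.0117, 0.0697]))
  body xmin 0.3594 ymax 0.0581 231
  body xmin 0.3563 ymax 0.0597 170
top 8 knob [0.4073 0.0074 0.0797] tilt (195, array([-0.011,  0.008,  1.   ]), array([0.4063, 0.0078, 0.0714]))
  body xmin 0.3613 ymax 0.0537 121
  body xmin 0.3642 ymax 0.0564 41
```

```bash
python3 -m handwheel '[[0,-0.010,0,-0.012,0,0,0],[0,-0.018,0,-0.045,0,0,0],[0,-0.034,0,-0.083,0,0,0],[0,-0.049,0,-0.120,0,4,0],[0,-0.049,0,-0.120,0,12,0],[0,-0.049,0,-0.120,0,20,0],[0,-0.049,0,-0.120,0,22,0],[0,-0.049,0,-0.120,0,22,0]]'; python3 -c "
from k2 import *
s=manip.state();print(s['qpos'],hook(s),'\n',R.from_euler('xyz',s['ee_rot']).as_matrix().round(3));go2(.41,.005)"
```

```text
t: 24.65
tcp_pos: [0.3304, 0.0227, 0.353]
ee_rot: [3.141, 0.001, 2.963]
wrist_force: [-0.1, -0.8, -1.5]
opening: 0.145
gripper_force: 59.5
[-2.94292966e-01 -1.03976979e-01  1.44033120e+00  2.63129459e-04
  1.80457121e+00 -1.68627502e+00] [0.33932167 0.02112848 0.22631424] 
 [[-0.984  0.178  0.001]
 [ 0.178  0.984  0.   ]
 [-0.001  0.    -1.   ]]
hook [0.3393 0.0211 0.2263] [-0.1 -0.8 -1.5]
scene 10 knob [0.4069 0.0083 0.0798] tilt (245, array([-0.015,  0.01 ,  1.   ]), array([0.4048, 0.0115, 0.0699]))
  body xmin 0.3611 ymax 0.0563 265
  body xmin 0.3566 ymax 0.0585 163
top 8 knob [0.4072 0.0073 0.0805] tilt (193, array([-0.035,  0.012,  0.999]), array([0.4076, 0.0075, 0.0716]))
  body xmin 0.3812 ymax 0.0519 104
  body xmin 0.4024 ymax 0.0574 27
```

```bash
cat > lf.py <<'E'
from h import *
def lf():
    s=manip.state();r=R.from_euler('xyz',s['ee_rot'])
    for n in('scene','top'):
        c=cam(n);P=pts(c);L=r.inv().apply((P.reshape(-1,3)-s['tcp_pos']));L=np.c_[-L[:,0],L[:,1],.0317-L[:,2]].reshape(420,560,3)
        m=(abs(L[...,0])<.05)&(abs(L[...,1])<.035)&(L[...,2]>-.115)&(L[...,2]<.004)
        for a,b in((-.115,-.1),(-.1,-.085),(-.085,-.06),(-.06,-.035),(-.035,-.01),(-.006,.006)):
            q=L[m&(L[...,2]>a)&(L[...,2]<b)]
            if len(q):print(n,(a,b),len(q),'x med/min/max',(1e3*np.percentile(q[:,0],[50,5,95])).round(1),'y',(1e3*np.percentile(q[:,1],[50,5,95])).round(1))
lf()
E
python3 lf.py
```

```text
scene (-0.115, -0.1) 6 x med/min/max [ 1.9 -7.   7.6] y [2.8 2.3 4.5]
scene (-0.1, -0.085) 40 x med/min/max [ -2.2 -15.7  13.1] y [ 3.3 -2.3  5.4]
scene (-0.085, -0.06) 25 x med/min/max [-13.2 -15.8  -9.1] y [ 2.9 -1.9  6. ]
scene (-0.06, -0.035) 26 x med/min/max [-11.3 -13.9  -8.2] y [ 3.1 -1.8  5. ]
scene (-0.035, -0.01) 27 x med/min/max [ -8.9 -11.4  -6. ] y [ 3.1 -1.1  5.3]
scene (-0.006, 0.006) 48 x med/min/max [ -8.2 -20.5   9.5] y [ 8.9 -7.4 18.1]
```

```bash
python3 -m handwheel '[[0,-0.01,-0.04,0.01,0,0,0],[0,-0.025,-0.10,0.023,0,-2,0],[0,-0.04,-0.16,0.023,0,-5,0],[0,-0.055,-0.22,0.023,0,-5,0],[0,-0.068,-0.28,0.023,0,-5,0],[0,-0.074,-0.3054,0.023,0,-5,0],[0,-0.074,-0.3054,0.023,0,-5,0],[0,-0.074,-0.3054,0.023,0,-5,0],[0,-0.074,-0.3054,0.023,0,-5,0]]'; python3 -c "
from h import *
s=manip.state();print(s['qpos'])
c=cam('top');I=c['color'];P=pts(c);r=R.from_euler('xyz',s['ee_rot'])
q=proj(c,[hook(s,(0,0,2)),hook(s,(27,0,-91)),[.443,-.311,.139]]);print(q)
hs=cv2.cvtColor(I,cv2.COLOR_BGR2HSV)
y=(cv2.inRange(hs,(20,120,80),(35,255,255))>0)&(P[...,1]<-.1);k=P[y];print('yellow',np.nanmin(k,0),np.nanmax(k,0),len(k))
# fork prongs: dark points near z .135
g=I.max(2);d=P[(g<75)&(abs(P[...,2]-.135)<.012)&(abs(P[...,0]-.46)<.08)&(abs(P[...,1]+.31)<.04)];X=np.array([.984,-.178,0]);Y=np.array([.178,.984,0]);h=np.array([.4472,-.3088,0]);print('prongs n',len(d));t=(d-h)@Y;xx=(d-h)@X
for a in(-.03,-.01,.01,.03,.05):
    w=(xx>a)&(xx<a+.02);print(a,np.sort((1e3*t[w]).round(0)))
"; python3 lf.py
```

```text
t: 25.98
tcp_pos: [0.3486, -0.2898, 0.3309]
ee_rot: [-3.141, 0.088, 2.964]
wrist_force: [-0.2, 0.4, -1.4]
opening: 0.142
gripper_force: 59.5
[-0.99876486  0.0960554   1.30520716  0.06429046  1.67937    -2.38292663]
[[362.50674634 246.33969939]
 [359.89100405 235.6929115 ]
 [360.73983131 218.79608076]]
yellow [ 0.23259134 -0.30225871  0.04241751] [ 0.81240283 -0.20705113  0.57729579] 22
prongs n 207
-0.03 [-22. -21. -21. -20. -20. -19. -19. -19. -18. -18. -17. -16. -15. -15.
 -15. -14. -13. -13. -13.   5.   6.   7.   7.   7.   8.   8.   9.   9.
  10.  11.  12.  12.  13.  13.  13.  13.  14.]
-0.01 [-22. -21. -21. -20. -20. -19. -19. -18. -18. -17. -17. -16. -16. -15.
 -15. -14. -14. -13. -13.   5.   6.   6.   7.   7.   7.   8.   8.  10.
  10.  10.  12.  12.  12.  13.  14.  14.]
0.01 [-23. -22. -22. -20. -20. -20. -19. -19. -18. -17. -17. -16. -16. -15.
 -15. -15. -13. -13. -13.   4.   6.   6.   7.   7.   8.   8.   9.   9.
  10.  11.  11.  11.  12.  13.  13.  13.  14.]
0.03 [-22. -22. -21. -21. -20. -20. -19. -19. -18. -18. -17. -16. -15. -15.
 -15. -14. -14. -14.   5.   5.   6.   6.   7.   8.   9.   9.   9.  11.
  11.  12.  12.  13.  13.  13.  14.  14.]
0.05 [-22. -22. -21. -20. -20. -19. -19. -18. -18. -16. -16. -16. -15. -15.
 -15. -14. -13.  -6.   5.   6.   7.   7.   7.   7.   8.   9.  10.  10.
  11.  11.  11.  13.  13.  14.]
scene (-0.1, -0.085) 5 x med/min/max [12.2 10.9 14.2] y [ 3.9 -0.6  4.4]
```

```bash
python3 -m handwheel '[[0,0.004,-0.004,0.05,0,0,0],[0,0.009,-0.004,0.10,0,0,0],[0,0.0133,-0.004,0.1504,0,0,0],[0,0.0133,-0.004,0.1504,0,0,0],[0,-0.0066,-0.004,0.1522,0,0,0],[0,-0.0265,-0.004,0.1539,0,0,0],[0,-0.0465,-0.004,0.1557,0,0,0],[0,-0.0465,-0.004,0.1557,0,0,0]]'; python3 lf.py; python3 -c "
from h import *
print(manip.state()['wrist_force'],manip.state()['moment'])"
```

```text
t: 27.12
tcp_pos: [0.4081, -0.3063, 0.1815]
ee_rot: [-3.139, 0.09, 2.964]
wrist_force: [0.4, 0.1, -0.6]
opening: 0.145
gripper_force: 59.5
scene (-0.115, -0.1) 4 x med/min/max [-2.2 -9.6  4. ] y [ 2.7 -1.   3.4]
scene (-0.1, -0.085) 23 x med/min/max [ -3.3 -16.7  14.1] y [ 4.  -0.4  8.3]
scene (-0.085, -0.06) 17 x med/min/max [-12.9 -15.3  -7.3] y [ 1.9 -2.1  6.3]
scene (-0.06, -0.035) 16 x med/min/max [-11.4 -14.4  -6. ] y [ 2.5 -0.6  9.1]
scene (-0.035, -0.01) 97 x med/min/max [ 26.1 -10.   46.4] y [  6.4 -12.3  19.6]
scene (-0.006, 0.006) 26 x med/min/max [ -5.3 -17.1   9.4] y [11.4  4.1 18. ]
top (-0.035, -0.01) 2 x med/min/max [45.8 44.1 47.6] y [17.3 15.7 18.8]
[ 0.52254145 -0.25616377 -0.8800217 ] [-0.01041003  0.10226317  0.02770335]
```

```bash
python3 -c "
from h import *
s=manip.state();r=R.from_euler('xyz',s['ee_rot']);X=np.array([.984,-.178,0]);Y=np.array([.178,.984,0])
c=cam('scene');P=pts(c);I=c['color'];D=P-s['tcp_pos'];a=D@X*1e3;b=D@Y*1e3;z=P[...,2]*1e3
m=(I.max(2)<110)&(abs(z-134)<6)&(a>12)&(a<60)&(abs(b)<35);print('prong b',np.sort(b[m].round(0)))
m=(z>40)&(z<125)&(a>-30)&(a<0)&(abs(b)<25)&(I.min(2)>100)
for z0 in(60,80,100,115):
    w=m&(abs(z-z0)<10);print(z0,'shank a',np.median(a[w]).round(1),'b',np.sort(b[w].round(0)))
"
```

```text
prong b [-22. -20. -19. -18. -15. -14. -14. -13. -12. -11. -11. -11. -11. -11.
 -10.  -9.  -9.  -9.  -9.  -9.  -9.  -8.  -8.  -8.  -7.  -7.  -7.  -5.
   8.   9.   9.  10.  11.  11.  11.  12.  13.  13.  13.  13.  13.  14.
  14.  14.  15.  15.  16.  16.  17.  17.  18.  18.  18.  19.  19.  19.
  20.  20.  20.  20.  21.  26.]
60 shank a -4.1 b [-3.  0.  1.  3.  3.  3.  4.  5.  5.  6.  7.  8.]
80 shank a -3.6 b [1. 2. 2. 3. 4. 4. 5. 6. 6. 8. 8.]
100 shank a -4.4 b [-2. -2. -1.  3.  4.  5.  5.  5.  6.  6.  7.  7.  8.]
115 shank a -4.0 b [-3. -2. -1. -1.  3.  3.  3.  4.  4.  5.  6.  6.  7.]
```

```bash
python3 -m handwheel '[[0,-0.013,0,0.0011,0,0,0],[0,-0.026,0,0.0023,0,0,0],[0,-0.039,0,0.0034,0,0,0],[0,-0.039,0,0.0034,0,0,0],[0,-0.0386,0,0.008,0,0,0],[0,-0.0383,0,0.012,0,0,0],[0,-0.038,0,0.0155,0,0,0],[0,-0.038,0,0.0155,0,0,0]]'; python3 -c "
from h import *
s=manip.state();print(s['wrist_force'],s['moment'],hook(s,(0,0,0)))"
```

```text
t: 28.28
tcp_pos: [0.4452, -0.3125, 0.1671]
ee_rot: [3.141, 0.087, 2.962]
wrist_force: [-0.5, -0.2, -1.7]
opening: 0.145
gripper_force: 59.5
[-0.45911619 -0.21041612 -1.69764622] [-0.04111209  0.02637411 -0.04914468] [ 0.44788733 -0.31300996  0.13551692]
```

```bash
python3 -m handwheel '[[0,0,0,0.001,0,0,0],[0,0,0,0.002,0,0,0],[0,0,0,0.002,0,0,0]]'; python3 -m handwheel '[[0,0,0,0.001,0,0,0],[0,0,0,0.001,0,0,0]]'
```

```text
t: 28.65
tcp_pos: [0.4456, -0.3128, 0.1667]
ee_rot: [-3.14, 0.089, 2.963]
wrist_force: [-3.0, 1.5, 9.9]
opening: 0.147
gripper_force: 61.0
t: 28.9
tcp_pos: [0.4458, -0.3129, 0.1667]
ee_rot: [-3.139, 0.09, 2.963]
wrist_force: [-5.7, 4.0, 16.5]
opening: 0.142
gripper_force: 62.0
```

```bash
python3 -m handwheel '[[0,0,0,-0.002,0,0,0],[0,0,0,-0.0025,0,0,0],[0.03,0,0,-0.0025,0,0,0],[0.03,0,0,-0.0025,0,0,0],[0.06,0,0,-0.0025,0,0,0],[0.06,0,0,-0.0025,0,0,0],[0.06,0,0,-0.0025,0,0,0],[0.06,0,0,-0.0025,0,0,0]]'; python3 -m handwheel '[[0.06,0,0,-0.02,0,0,0],[0.06,0,0,-0.06,0,0,0],[0.06,0,0,-0.11,0,0,0],[0.06,0.05,0,-0.15,0,0,0],[0.06,0.11,0.05,-0.16,0,0,0],[0.06,0.15,0.10,-0.16,0,0,0],[0.06,0.15,0.10,-0.16,0,0,0]]'; python3 -c "
from h import *
from kn import *
c=cam('top');P=pts(c);I=c['color'];X=np.array([.984,-.178,0]);Y=np.array([.178,.984,0]);h=np.array([.4452,-.312,0])
hs=cv2.cvtColor(I,cv2.COLOR_BGR2HSV);m=(cv2.inRange(hs,(0,90,40),(20,255,255))>0)&(abs((P-h)@X)<.05)&(abs((P-h)@Y)<.05)&(P[...,2]>.14)
q=P[m];print('grip',len(q),np.median(q,0).round(4),q[:,2].max().round(3),'a',((q-h)@X*1e3).round(0),'b',((q-h)@Y*1e3).round(0))
w=(I.min(2)>110)&(abs((P-h)@X)<.04)&(abs((P-h)@Y)<.04)&(abs(P[...,2]-.14)<.012);q=P[w];print('disc',len(q),q.mean(0))
from k2 import *
go2(.41,.005)
"
```

```text
t: 29.9
tcp_pos: [0.4454, -0.3126, 0.1667]
ee_rot: [-3.142, 0.087, 2.963]
wrist_force: [0.7, 0.2, 0.1]
opening: 0.699
gripper_force: 0.0
t: 30.78
tcp_pos: [0.301, -0.1828, 0.3136]
ee_rot: [-3.14, 0.089, 2.963]
wrist_force: [0.0, -0.1, 0.6]
opening: 0.707
gripper_force: 0.0
grip 47 [ 0.4434 -0.3069  0.2158] 0.223 a [  9.  10.  10.   7.   6.   7.   8.   7.   6.   4.   3.   4.   4.   5.
   2.   1.   1.   1.   2.   1.  -2.  -3.  -3.  -2.  -2.  -1.  -5.  -6.
  -6.  -6.  -5.  -4.  -6.  -9. -10.  -9.  -9.  -7.  -7. -10. -11. -13.
 -12. -11. -11. -14. -14.] b [ 8.  5.  1.  9.  7.  4.  0. -2.  7.  7.  6.  3.  1. -3.  8.  7.  5.  3.
 -1. -3.  8.  8.  5.  2. -1. -4.  7.  7.  5.  2. -1. -4.  7.  8.  7.  4.
  1. -3. -6.  8.  7.  7.  4.  0. -2.  5.  3.]
disc 20 [ 0.44607044 -0.29928452  0.13747322]
hook [ 0.3208 -0.1862  0.1882] [ 0.3  0.6 -0.7]
scene 10 knob [0.4068 0.0073 0.079 ] tilt (249, array([-0.01 , -0.006,  1.   ]), array([0.4048, 0.0111, 0.0698]))
  body xmin 0.361 ymax 0.0567 256
  body xmin 0.3575 ymax 0.0593 164
top 7 knob [0.4071 0.0071 0.0822] tilt (196, array([ 0.01 , -0.004,  1.   ]), array([0.4057, 0.0083, 0.0722]))
  body xmin 0.3633 ymax 0.0515 183
  body xmin 0.3614 ymax 0.0556 62
```

```bash
python3 -c "
from h import *
for n in('top','scene'):
    c=cam(n);I=c['color'];g=I.max(2);u,v=proj(c,[[.408,.006,.08]])[0].astype(int)
    w=g[v-6:v+7,u-6:u+7].astype(float);wt=np.clip(110-w,0,None);yy,xx=np.mgrid[v-6:v+7,u-6:u+7];k=[(wt*xx).sum()/wt.sum(),(wt*yy).sum()/wt.sum()]
    hs=cv2.cvtColor(I,cv2.COLOR_BGR2HSV);m=cv2.inRange(hs,(3,80,50),(18,255,255));t=proj(c,[[.424,.006,.01]])[0].astype(int);W=np.zeros_like(m);W[t[1]-30:t[1]+30,t[0]-32:t[0]+32]=m[t[1]-30:t[1]+30,t[0]-32:t[0]+32]
    C=np.vstack([q for q in cv2.findContours(W,0,1)[0] if len(q)>8]).reshape(-1,2)
    hull=cv2.convexHull(C).reshape(-1,2);q=onplane(c,hull,.01)[:,:2]
    cc,r=cv2.minEnclosingCircle(q.astype(np.float32));print(n,'knob',k,onplane(c,[k],.079)[0].round(4),'trivet',np.round(cc,4),round(r,4))
"
```

```text
top knob [np.float64(263.15784313725493), np.float64(231.16666666666666)] [0.407  0.0068 0.079 ] trivet [0.4278 0.0062] 0.0695
scene knob [np.float64(286.2189781021898), np.float64(255.48813868613138)] [0.4059 0.0082 0.079 ] trivet [0.4261 0.0137] 0.0709
```

```bash
python3 -c "
from cell import manip
print(manip.sign_off())"
```

```text
the job is handed in; nothing more can be done
None
```

The kettle is standing level on the trivet, about 20 mm off its centre (by my measurement the foot is 4–5 mm inside the edge), and the lifter is back in its fork; I handed the job in at about 31 s. On the first set-down the foot overhung the edge, so I lifted the kettle with the hook and set it down again. It hung up to about 8° off level while being carried.

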